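# Clamp the fittings jar and unscrew its tight lid

## Task

Slide the orange grip so the blue jaw closes snugly and holds the square jar of pipe fittings against the fixed jaw. Then unscrew the tight red lid until its thread lets go, keeping the jar braced and standing on the clamp board, and lift the lid just clear of the mouth. Finish still holding the lid in the gripper, still and level, centred a finger's width or two above the jar, with the other things on the bench left alone.

Things in the scene. Friction and masses are not known exactly. Their poses are not given: they have to be found in the camera images.
- clamp: Clamp fixed to the bench: plywood board 150 (x) by 250 (y) mm, 15 mm thick, y = -152 to +98 mm. Origin on its underside, amid the jaws' width; z up, +y is the way the sliding jaw closes. Blue fixed jaw at the +y end, top 60 mm above the bench, rubber face at y = +50 mm. Sliding blue jaw on the -y side, top 58 mm above the bench. Jaws are 100 mm wide in x.
- jaw (a joint): Travel of the sliding jaw along the clamp's +y, m: 0 open (its face at clamp y = -76 mm), 0.070 at its stop. With the 66 mm jar squared up and touching both jaws it reads 0.060: closed (snug from 0.058). Moves against about 9 N of friction, plus the jar's, and stays where it is left.
- jaw_grip (a point): Centre of the top of the sliding jaw's orange grip, an upright post 22 x 22 mm, top 101 mm above the bench, free over its upper 64 mm. It stands 48 mm behind (clamp -y) the jaw's face. Axes as the clamp's. Pinch it from above and slide it.
- jar: Loose square clear-plastic jar full of brass fittings, 66 x 66 mm, body 72 mm high, about 0.5 kg, on the clamp board between the jaws, at first loose and slightly turned; the jaw pushes it home. Origin at the centre of its underside, z up, x and y square to its sides. White threaded neck 41 mm across (49 over the thread) up to 92 mm. Unbraced, the jar turns with the lid.
- jar_mouth (a point): Centre of the jar's mouth, on its axis, 92 mm above its underside. Axes as the jar's. A sprung seal in the mouth presses up on the lid and, once the lid is off, stands about 7 mm above the mouth's edge.
- lid: Loose round red lid, 59 mm across, 22 mm high, 40 g, screwed on tight. Origin at the centre of its lower edge, z up; shut, this edge is 77 mm above the jar's underside, 5 mm above its shoulder, 15 mm below its mouth. Anticlockwise from above it climbs 4 mm and is free after about 60 degrees (75 is safe; a stop at about 95); then lift straight up. Before that, pulling would lift the jar.
- lid_top (a point): Centre of the lid's flat top, 22 mm above its lower edge.
- detergent_box: White and green cardboard box 60 x 110 x 170 mm, origin under its centre; leave alone.
- cleaner: White bottle with blue cap, 64 mm in diameter, 180 mm high, origin under its centre; leave alone.
- paint_can: Can 80 mm in diameter, 90 mm high, origin under its centre; leave alone.
- wrench: Steel wrench lying on the bench; leave alone.
Not all that is in view belongs to the job. There is more than one size of the lid; the one meant has the size given above.

How it is judged:
On the way, in this order (a step that is already met when the one before it is completed fails the run):
1. the sliding jaw is closed on the jar (jaw at least 57 mm along), lid still on (value of joint jaw between 0.057 and 0.064 m and z of lid in the frame of jar below 0.084 m), for 0.2 s.
2. the lid has come off the jar (lower edge above the mouth) while the jar is braced (z of lid in the frame of jar_mouth above 0.001 m and value of joint jaw above 0.056 m and contact force between lid and the fingers above 0.5 N), for 0.1 s.
At the end, for the whole second after the job is handed in: Fingers hold the lid still, lower edge 2 to 45 mm above the mouth, within 15 mm of its axis, tilt under 0.2 rad, not touching the jar; jar on the board (gap under 3 mm), upright within 0.06 rad, square to the clamp within 0.1 rad; jaw still closed (56 to 64 mm) (z of lid in the frame of jar_mouth between 0.002 and 0.045 m and horizontal distance between lid and jar_mouth below 0.015 m and angle between lid's own z axis and vertical below 0.2 rad and contact force between lid and the fingers above 0.5 N and contact force between lid and jar below 0.1 N and linear speed of lid below 0.03 m/s and value of joint jaw between 0.056 and 0.064 m and z of jar in the frame of clamp below 0.018 m and angle between jar's own z axis and vertical below 0.06 rad and angle between the x axis of jar and the x axis of clamp, either way round below 0.1 rad); the arm keeps its last pose, push and grip.
It fails at once if the jar is lifted over 8 mm off the board (z of jar in the frame of clamp above 0.023 m).
It fails at once if the jar is tipped by more than 0.2 rad (angle between jar's own z axis and vertical above 0.2 rad).
It fails at once if the jar is turned more than 0.3 rad in the clamp (angle between the x axis of jar and the x axis of clamp, either way round above 0.3 rad).
It fails at once if the detergent box, cleaner, paint can or wrench is moved over 25 mm (distance of any of detergent_box, cleaner, paint_can, wrench from where it was at the start of the episode above 0.025 m).
It also fails if it takes over 46 s, if anything falls off the work surface, if the arm or the gripper's body presses on something with over 40 N, if the wrist force passes 120 N, or if a joint passes its speed limit or range.

## Robot

A 7-joint arm with a two-finger parallel gripper is mounted at the origin on the work surface. World frame = base frame: x ahead of the robot, y to its left, z up, the work surface at z = 0. Lengths are in m, angles in rad, forces in N, time in s.
With the tool pointing down it reaches from about 0.4 to 0.925 m from the base axis. Payload 5.6 kg.
Tool frame: the origin (TCP) lies at the very end of the fingers, on their centre line; the grasp point (between the pads) lies tcp_to_grasp behind it (tcp_to_grasp is the distance from the TCP to the grasp point, in m); z points along the fingers, y is the line along which they close (so a half turn about z gives the same grasp; the last joint's range is limited). The gripper opens to 85 mm and grips with 20 to 120 N. Pads are 22 mm wide; open, the fingers measure 114 mm over their backs; the gripper's body (76 mm by 85 mm) begins 54 mm behind the grasp point. The pads swing forward as they close: fully open they stand 13 mm farther back than shut.
Start: joints at [1.246, 0.468, -0.012, 1.603, 0.006, 1.071, -0.056], TCP at [0.181, -0.624, 0.231] pointing down, gripper open.
Joint ranges: [-2.53, 2.53], [-0.31, 2.02], [-1.57, 1.55], [0.28, 2.44], [-1.29, 4.43], [0.15, 1.84], [-2.92, 2.92]. Speed limits (rad/s): [2.57, 2.57, 3.14, 3.14, 3.14, 3.14, 3.14].

## Interface

Orientations are given as a rotation vector (axis times angle).
In Python, from bench import * gives the robot as it stands. The module is installed in compiled form; this text tells all that it offers.
- The arm moves only by the tool step_arm, never from a script. Its argument "increments" is text: rows parted by semicolons, each of 5 numbers parted by spaces: the shift along the tool's x, y, z in m, then the turn about the tool's z in degrees, then the opening in per cent of the stroke, from 0 (shut) to 100 (fully open). In form: x y z roll grip; .... A call has exactly 5 rows; each row is the pose to reach, as a shift and turn from the pose commanded when the call began, along the tool's axes at that moment; what a row does not reach only later rows make up. A row lasts 1/10 s, in which the tool goes at most 50 mm and 8.59 degrees, less where a joint would pass 70% of its speed; a pose out of reach is approached as far as the arm can. A call with a gripper value outside its range is refused whole. The fingers move at their own pace and stop on an object; "squeeze" is the grip in N (left out, the last holds). Time passes only in rows, so rows that repeat a pose let the fingers close, or fill a call up. It gives the time, the measured TCP pose, the force, the opening and the grip force at its end, in the units of the state.
- get_obs(): the state, without advancing time (a new reading comes with each control period).
- snapshot(name): name is "side" or "top"; returns a dict with "image" (420x560x3 uint8, red, green, blue), "fx", "fy", "cx", "cy" (pixels), "dist" ([k1, k2, p1, p2, k3] as OpenCV has them; the pictures are not rectified), "R" (3x3) and "t" (3): a world point X has camera coordinates R X + t. Camera axes: x right, y down, z forward; pixel columns grow to the right and rows downward; lengths in m; the calibration is good to about 2 mm. A picture is of the moment at which its call begins. There is no depth.
- close_job(): hands the job in; it is judged then, once.
The state is a dict: "time": time; "qpos": joint angles; "joint_vel": joint speeds; "tau": joint torques, N m; "eef_pos": TCP position; "tcp_rot": TCP orientation; "ft_force": force on the tool from outside, world axes, zero at the start; "moment": the same for the moment, N m; "grip_width": opening from 0.0 (shut) to 1.0 (fully open); "grip_force": force on a finger pad.
Only numpy, scipy, OpenCV 4.12 (cv2) and the standard library are available. Lean on these libraries where they do the work, as an engineer would, in place of code of your own. Each camera call takes 0.05 s, during which the arm holds its last target. There are 200 camera calls.

## Working session

There is one attempt and no reset: what is moved stays moved. The work goes in short steps, Python scripts to look and compute and a tool call to move; the robot and the scene stay as the last step left them, time stands still between calls to the robot, and variables do not carry over. Pictures are saved under pics/ and viewed, at most 10 in all, crops included, and the job is handed in when it is done.

Besides the shell and the picture viewer there is one more tool, called after ">>>" by a JSON object that holds its "fn" and its "kwargs". step_arm: Moves the arm, as the interface text tells. Its arguments: {"type":"object","properties":{"increments":{"type":"string"},"squeeze":{"type":"number"}},"required":["increments"]}

```bash
mkdir -p pics; cat > h.py <<'E'
from bench import *
import numpy as np, cv2
def cam(s): return np.array([[s['fx'],0,s['cx']],[0,s['fy'],s['cy']],[0,0,1.]]),np.array(s['dist'],float),np.array(s['R']),np.array(s['t'])
def ray(s,uv):
    K,d,R,t=cam(s); p=cv2.undistortPoints(np.array([[uv]],float),K,d)[0,0]
    return -R.T@t, R.T@np.array([p[0],p[1],1.])
def onz(s,uv,z):
    o,d=ray(s,uv); return o+d*(z-o[2])/d[2]
def proj(s,X):
    K,d,R,t=cam(s); return cv2.projectPoints(np.array(X,float).reshape(-1,3),cv2.Rodrigues(R)[0],t,K,d)[0][:,0]
def save(s,n): cv2.imwrite(n,cv2.cvtColor(s['image'],cv2.COLOR_RGB2BGR))
E
python3 - <<'E'
from h import *
import pickle
for n in('top','side'):
    s=snapshot(n); save(s,f'pics/{n}0.png'); pickle.dump(s,open(n+'0.pkl','wb'))
    K,d,R,t=cam(s); print(n,-R.T@t)
o=get_obs(); print({k:np.round(v,3) for k,v in o.items()})
E
```

```text
top [ 0.40634523 -0.0075355   0.96310084]
side [ 0.06960474 -1.124974    0.94866748]
{'time': np.float64(0.1), 'qpos': array([ 1.246,  0.468, -0.012,  1.604,  0.006,  1.071, -0.056]), 'joint_vel': array([ 0.001, -0.003, -0.   , -0.004,  0.   ,  0.   ,  0.001]), 'tau': array([ 1.0000e-03, -5.3352e+01,  2.2000e-02, -2.5196e+01,  1.2000e-02,
        4.0000e-03,  0.0000e+00]), 'eef_pos': array([ 0.181, -0.624,  0.23 ]), 'tcp_rot': array([-3.109e+00, -4.410e-01,  1.000e-03]), 'ft_force': array([-0.343, -0.084, -0.285]), 'moment': array([-0.01 ,  0.035,  0.013]), 'grip_force': np.float64(0.0), 'grip_width': np.float64(1.001)}
```

View pics/top0.png

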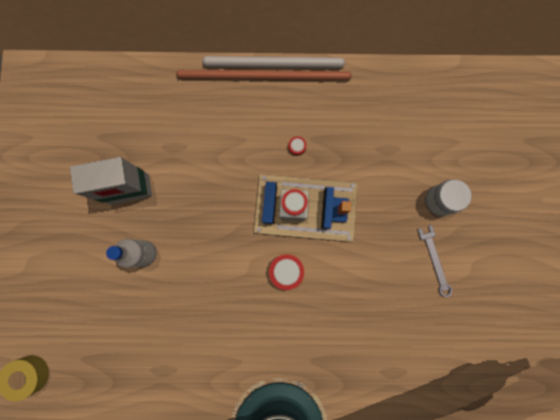

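View pics/side0.png

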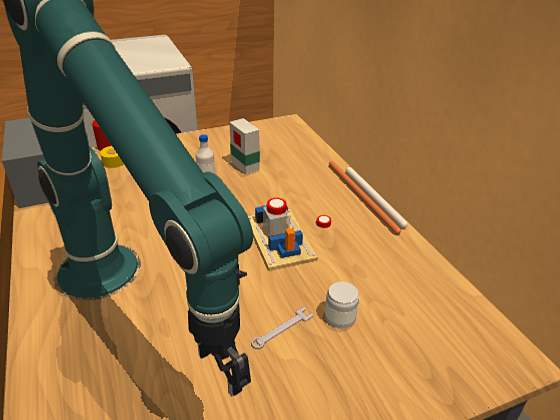

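The top view shows three possible red lids: (294,202) on the jar in the clamp, (297,145) small on the bench, and (287,272) large on the bench. I choose (294,202), because it sits on the square jar between the blue jaws. The orange grip is at (346,208). The side view shows the same, with the lid at (277,206) and the grip at (290,240).

```bash
python3 - <<'E'
from h import *
import pickle
S={n:pickle.load(open(n+'0.pkl','rb')) for n in('top','side')}
def blobs(s,lo,hi,box):
    hsv=cv2.cvtColor(s['image'],cv2.COLOR_RGB2HSV); m=cv2.inRange(hsv,lo,hi)
    k=np.zeros_like(m); x0,y0,x1,y1=box; k[y0:y1,x0:x1]=m[y0:y1,x0:x1]; return k
t=S['top']; sd=S['side']
print(onz(t,(294,202),.114),onz(t,(346,208),.101))
for n,s,b in(('top',t,(245,165,370,250)),('side',sd,(245,190,325,275))):
    blue=blobs(s,(100,120,40),(125,255,255),b); org=blobs(s,(5,170,120),(16,255,255),b)
    red=blobs(s,(0,150,100),(4,255,255),b)|blobs(s,(174,150,100),(180,255,255),b)
    for nm,m in(('blue',blue),('org',org),('red',red)):
        for c in cv2.findContours(m,cv2.RETR_EXTERNAL,cv2.CHAIN_APPROX_NONE)[0]:
            if cv2.contourArea(c)>15:
                r=cv2.minAreaRect(c); print(n,nm,cv2.contourArea(c),np.round(r[0],1),np.round(r[1],1),round(r[2],1),cv2.boundingRect(c))
                if nm=='red': print('  lid fit',cv2.fitEllipse(c), onz(s,cv2.fitEllipse(c)[0],.114))
im=cv2.cvtColor(t['image'],cv2.COLOR_RGB2BGR)[160:250,240:375]
im2=cv2.cvtColor(sd['image'],cv2.COLOR_RGB2BGR)[185:275,240:330]
f=lambda a:cv2.resize(a,None,fx=3.5,fy=3.5,interpolation=cv2.INTER_CUBIC)
cv2.imwrite('pics/crop.png',np.hstack([f(im),f(im2)]))
E
```

```text
[ 0.52926899 -0.02878446  0.114     ] [ 0.51847191 -0.1479889   0.101     ]
top blue 433.0 [335. 208.] [21.8 39.5] 4.4 (323, 188, 24, 40)
top blue 351.5 [269.  202.5] [10.  39.7] 5.2 (263, 183, 13, 40)
top red 450.0 [294. 202.] [24. 24.] 90.0 (282, 190, 25, 25)
  lid fit ((294.0498962402344, 201.82037353515625), (23.700429916381836, 24.26952362060547), 20.90829849243164) [ 0.52967919 -0.02889427  0.114     ]
side blue 393.0 [286.  244.7] [23.1 34.2] 79.7 (269, 231, 33, 27)
side blue 25.0 [259.5 212.5] [12.3  8.1] 84.8 (255, 206, 9, 14)
side org 152.0 [290. 239.] [22.  8.] 90.0 (286, 228, 9, 23)
side red 21.0 [320.5 222.1] [12.   5.2] 60.3 (317, 216, 8, 12)
  lid fit ((320.6601867675781, 221.37374877929688), (5.514920711517334, 11.176444053649902), 155.29608154296875) [ 0.61426592 -0.16009884  0.114     ]
side red 120.0 [276. 206.] [16. 18.] 90.0 (267, 198, 19, 17)
  lid fit ((276.4622802734375, 205.6346435546875), (16.15058708190918, 17.88041877746582), 112.55158996582031) [ 0.52664577 -0.04345388  0.114     ]
```

View pics/crop.png

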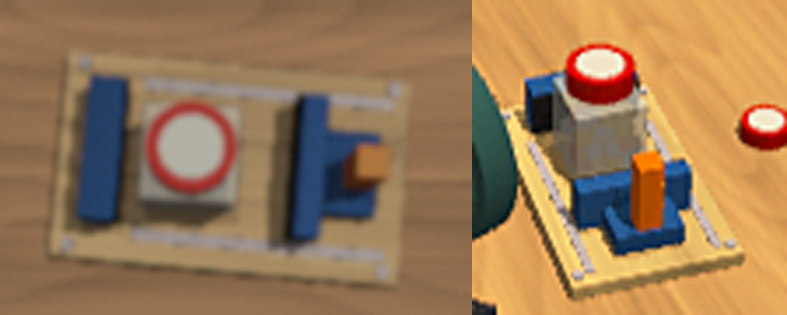

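The crop shows the red lid on the square jar, slightly turned, between the blue jaws, with the orange grip to its right. That confirms the choice. Next I compute the poses.

```bash
python3 - <<'E'
from h import *
import pickle
from scipy.spatial.transform import Rotation as Ro
S={n:pickle.load(open(n+'0.pkl','rb')) for n in('top','side')}
t=S['top'];sd=S['side']
tp=lambda a,b:(240+a/3.5,160+b/3.5); sp=lambda a,b:(240+(a-472)/3.5,185+b/3.5)
C=[onz(t,tp(*c),.015)[:2] for c in((66,52),(410,84),(393,286),(50,256))]
TL,TR,BR,BL=C
print('board',np.round(C,4),[np.linalg.norm(C[i]-C[(i+1)%4]) for i in range(4)])
yd=(TL-TR)+(BL-BR); yaw=np.arctan2(-yd[0],yd[1]); print('yaw deg',np.degrees(yaw))
u=yd/np.linalg.norm(yd); org=sum(C)/4+u*.027; print('clamp origin',org)
hsv=cv2.cvtColor(t['image'],cv2.COLOR_RGB2HSV)
def tri(a,b):
    (o1,d1),(o2,d2)=ray(t,a),ray(sd,b); A=np.c_[d1,-d2]; l=np.linalg.lstsq(A,o2-o1,rcond=None)[0]
    p,q=o1+l[0]*d1,o2+l[1]*d2; return (p+q)/2,np.linalg.norm(p-q)
print('lid',tri(tp(191,147),sp(600,64)),onz(t,tp(191,147),.114))
print('grip',tri(tp(373,163),sp(647,158)),onz(t,tp(373,163),.101))
print('pred grip, open',org+u*(-.076-.048))
L=onz(t,(294,201.9),.114)[:2]-org; print('lid in clamp',L@[u[1],-u[0]],L@u)
print('lid dia',np.linalg.norm(onz(t,(281.7,202),.114)-onz(t,(306.3,202),.114)))
R=Ro.from_rotvec(get_obs()['tcp_rot']).as_matrix(); print(R)
E
```

```text
board [[ 0.6123  0.0584]
 [ 0.5912 -0.1909]
 [ 0.4453 -0.1767]
 [ 0.4643  0.0671]] [np.float64(0.2501780536588792), np.float64(0.14655289640431282), np.float64(0.24458882400269333), np.float64(0.1483332672059728)]
yaw deg -4.642534358360773
clamp origin [ 0.53048023 -0.03358661]
lid (array([ 0.53083303, -0.03052015,  0.11267326]), np.float64(0.0028109248369402847)) [ 0.52928168 -0.03007263  0.114     ]
grip (array([ 0.52298636, -0.14976451,  0.10068282]), np.float64(0.002418330766498141)) [ 0.5217771  -0.14932937  0.101     ]
pred grip, open [ 0.52044381 -0.15717978]
lid in clamp -0.0013690743287558553 0.004708281541612463
lid dia 0.05545799997000895
[[ 9.60578021e-01  2.78009957e-01 -5.73246163e-04]
 [ 2.78010519e-01 -9.60576819e-01  1.52524990e-03]
 [-1.26612318e-04 -1.62448999e-03 -9.99998672e-01]]
```

>>> {"fn": "step_arm", "kwargs": {"increments": "0.036 -0.028 0 -8 100; 0.072 -0.056 0 -16 100; 0.108 -0.085 0 -24 100; 0.144 -0.113 0 -32 100; 0.180 -0.141 0 -40 100"}}

```text
time: 0.6
eef_pos: [0.3151, -0.4371, 0.2311]
tcp_rot: [-2.768, -1.486, 0.0]
ft_force: [1.5, 0.1, 0.3]
grip_width: 0.998
grip_force: 0.0
```

```bash
cat >> h.py <<'E'
from scipy.spatial.transform import Rotation as Ro
def go(p,yaw=None):
    "shift in tool axes + roll to TCP p with tool-y azimuth yaw (deg)"
    o=get_obs(); R=Ro.from_rotvec(o['tcp_rot']).as_matrix(); a=np.degrees(np.arctan2(R[1,1],R[0,1]))
    r=0 if yaw is None else -((yaw-a+90)%180-90)
    print('t',o['time'],'tcp',np.round(o['eef_pos'],4),'ytool az',round(a,2),'tilt',np.round(R[:2,2],4),'q7',round(o['qpos'][6],2),'w',o['grip_width'],'F',np.round(o['ft_force'],1),'gf',o['grip_force'],'\n SHIFT',np.round(R.T@(np.array(p)-o['eef_pos']),4),'roll',round(r,2))
E
python3 -c "
from h import *
go((.522,-.15,.16),-4.6)
try: print(tcp_to_grasp)
except Exception as e: print(e)
import bench; print(dir(bench))"
```

```text
t 0.6 tcp [ 0.3151 -0.4371  0.2311] ytool az -33.54 tilt [-0.0003  0.0001] q7 0.22 w 0.9980346939250372 F [1.5 0.1 0.3] gf 0.0 
 SHIFT [0.3536 0.0139 0.0711] roll -28.94
0.0187
['IKError', '__builtins__', '__cached__', '__doc__', '__file__', '__loader__', '__name__', '__package__', '__spec__', 'close_job', 'get_obs', 'snapshot', 'tcp_to_grasp']
```

>>> {"fn": "step_arm", "kwargs": {"increments": "0.045 0.002 0 -6 100; 0.09 0.004 0 -12 100; 0.135 0.006 0 -18 100; 0.18 0.008 0.01 -24 100; 0.225 0.009 0.02 -29 100"}}

```text
time: 1.1
eef_pos: [0.4481, -0.2557, 0.2112]
tcp_rot: [2.309, 2.129, 0.0]
ft_force: [0.9, -0.3, 0.8]
grip_width: 1.002
grip_force: 0.0
```

```bash
python3 -c "
from h import *
go((.522,-.15,.16),-4.6)"
```

```text
t 1.1 tcp [ 0.4481 -0.2557  0.2112] ytool az -4.65 tilt [ 0.0006 -0.0006] q7 0.23 w 1.002293909003083 F [ 0.9 -0.3  0.8] gf 0.0 
 SHIFT [0.1113 0.0651 0.0512] roll -0.05
```

>>> {"fn": "step_arm", "kwargs": {"increments": "0.03 0.017 0.01 0 100; 0.06 0.035 0.02 0 100; 0.09 0.053 0.035 0 100; 0.111 0.065 0.051 0 100; 0.111 0.065 0.051 0 100"}}

```text
time: 1.6
eef_pos: [0.5217, -0.1476, 0.1581]
tcp_rot: [-2.304, -2.129, -0.0]
ft_force: [-0.1, 0.2, 0.2]
grip_width: 1.0
grip_force: 0.0
```

```bash
python3 -c "
from h import *
s=snapshot('side'); save(s,'pics/s1.png'); s2=snapshot('top')
f=lambda a:cv2.resize(cv2.cvtColor(a,cv2.COLOR_RGB2BGR),None,fx=3,fy=3,interpolation=cv2.INTER_CUBIC)
cv2.imwrite('pics/c1.png',np.hstack([f(s['image'][150:280,225:355]),f(s2['image'][150:280,240:370])]))
go((.522,-.15,.06),-4.6)"
```

```text
t 1.7 tcp [ 0.521  -0.1517  0.1596] ytool az -4.79 tilt [-0.0017  0.0003] q7 -0.07 w 1.001786248789664 F [-0.6  1.  -0.3] gf 0.0 
 SHIFT [0.0017 0.001  0.0996] roll -0.19
```

View pics/c1.png

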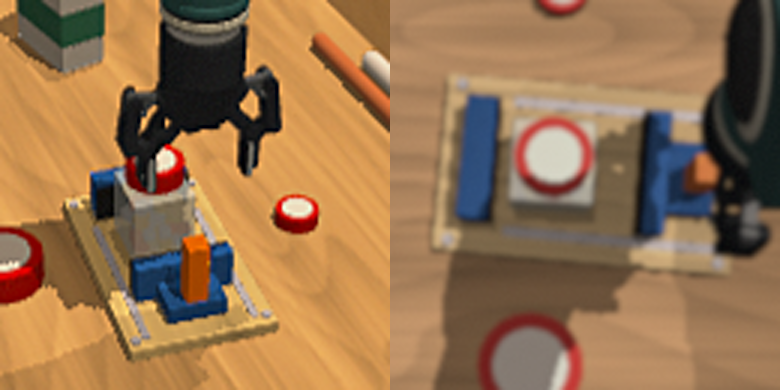

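The crop shows the open fingers straddling the orange grip (left panel, about (195,265)) along clamp x, with nothing under them. I descend.

>>> {"fn": "step_arm", "kwargs": {"increments": "0.002 0.001 0.025 0 100; 0.002 0.001 0.05 0 100; 0.002 0.001 0.075 0 100; 0.002 0.001 0.098 0 100; 0.002 0.001 0.098 0 100"}}

```text
time: 2.2
eef_pos: [0.52, -0.1515, 0.0602]
tcp_rot: [-2.313, -2.12, 0.006]
ft_force: [0.7, 0.3, -0.2]
grip_width: 1.0
grip_force: 0.0
```

>>> {"fn": "step_arm", "kwargs": {"increments": "0 0 0 0 10; 0 0 0 0 10; 0 0 0 0 10; 0 0 0 0 10; 0 0 0 0 10", "squeeze": 60}}

```text
time: 2.7
eef_pos: [0.5221, -0.1503, 0.0633]
tcp_rot: [2.313, 2.126, -0.002]
ft_force: [-4.5, -0.4, 8.0]
grip_width: 0.251
grip_force: 59.4
```

```bash
python3 -c "
from h import *
go((.522,-.15,.06),-4.6)"
```

```text
t 2.7 tcp [ 0.5221 -0.1503  0.0633] ytool az -4.84 tilt [-0.0009 -0.001 ] q7 -0.15 w 0.2512668045251741 F [-4.5 -0.4  8. ] gf 59.39911901950836 
 SHIFT [ 0.0003 -0.0002  0.0033] roll -0.24
```

>>> {"fn": "step_arm", "kwargs": {"increments": "0.008 0 0 0 10; 0.017 0 0 0 10; 0.026 0 0 0 10; 0.035 0 0 0 10; 0.042 0 0 0 10"}}

```text
time: 3.2
eef_pos: [0.5251, -0.1121, 0.0633]
tcp_rot: [2.313, 2.122, -0.008]
ft_force: [-6.3, -14.0, 10.2]
grip_width: 0.246
grip_force: 59.8
```

>>> {"fn": "step_arm", "kwargs": {"increments": "0.001 0 0 0 10; 0.002 0 0 0 10; 0.003 0 0 0 10; 0.004 0 0 0 10; 0.005 0 0 0 10"}}

```text
time: 3.7
eef_pos: [0.5255, -0.1083, 0.0633]
tcp_rot: [2.313, 2.121, -0.009]
ft_force: [-6.8, -11.0, 9.2]
grip_width: 0.251
grip_force: 59.7
```

```bash
python3 -c "
from h import *
go((.5263,-.098,.06),-4.6)"
```

```text
t 3.7 tcp [ 0.5255 -0.1083  0.0633] ytool az -4.97 tilt [-0.002  -0.0064] q7 -0.24 w 0.2506367983440679 F [ -6.8 -11.    9.2] gf 59.743419885635376 
 SHIFT [ 0.0103 -0.      0.0032] roll -0.37
```

>>> {"fn": "step_arm", "kwargs": {"increments": "0.001 0 0 0 10; 0.002 0 0 0 10; 0.003 0 0 0 10; 0.004 0 0 0 10; 0.005 0 0 0 10"}}

```text
time: 4.2
eef_pos: [0.5259, -0.1033, 0.0633]
tcp_rot: [2.313, 2.121, -0.009]
ft_force: [-5.4, -11.7, 9.2]
grip_width: 0.251
grip_force: 59.7
```

>>> {"fn": "step_arm", "kwargs": {"increments": "0.001 0 0 0 10; 0.002 0 0 0 10; 0.003 0 0 0 10; 0.004 0 0 0 10; 0.005 0 0 0 10"}}

```text
time: 4.7
eef_pos: [0.5262, -0.099, 0.0633]
tcp_rot: [2.313, 2.12, -0.01]
ft_force: [-5.8, -14.0, 8.8]
grip_width: 0.251
grip_force: 59.8
```

```bash
python3 -c "
from h import *
go((.5263,-.098,.06),-4.6)"
```

```text
t 4.7 tcp [ 0.5262 -0.099   0.0633] ytool az -4.99 tilt [-0.0023 -0.0072] q7 -0.26 w 0.25142754756567914 F [ -5.8 -14.    8.8] gf 59.755672216415405 
 SHIFT [0.001  0.     0.0033] roll -0.39
```

>>> {"fn": "step_arm", "kwargs": {"increments": "0.001 0 0 0 10; 0.002 0 0 0 10; 0.003 0 0 0 10; 0.004 0 0 0 10; 0.004 0 0 0 10"}}

```text
time: 5.2
eef_pos: [0.5261, -0.0991, 0.0633]
tcp_rot: [2.313, 2.116, -0.016]
ft_force: [-7.0, -21.7, 10.6]
grip_width: 0.252
grip_force: 60.1
```

>>> {"fn": "step_arm", "kwargs": {"increments": "0.001 0 0 0 10; 0.002 0 0 0 10; 0.003 0 0 0 10; 0.003 0 0 0 10; 0.003 0 0 0 10"}}

```text
time: 5.7
eef_pos: [0.5261, -0.0989, 0.0633]
tcp_rot: [2.314, 2.112, -0.02]
ft_force: [-7.0, -27.5, 9.8]
grip_width: 0.25
grip_force: 60.4
```

>>> {"fn": "step_arm", "kwargs": {"increments": "0.001 0 0 0 10; 0.002 0 0 0 10; 0.004 0 0 0 10; 0.004 0 0 0 10; 0.004 0 0 0 10"}}

```text
time: 6.2
eef_pos: [0.5262, -0.0988, 0.0633]
tcp_rot: [2.316, 2.107, -0.025]
ft_force: [-7.2, -34.7, 9.2]
grip_width: 0.252
grip_force: 61.1
```

```bash
python3 -c "
from h import *
s=snapshot('side'); s2=snapshot('top')
f=lambda a:cv2.resize(cv2.cvtColor(a,cv2.COLOR_RGB2BGR),None,fx=3,fy=3,interpolation=cv2.INTER_CUBIC)
cv2.imwrite('pics/c2.png',np.hstack([f(s['image'][150:280,225:355]),f(s2['image'][150:280,240:370])]))
go((.5261,-.099,.06),-4.6)"
```

```text
t 6.3 tcp [ 0.5262 -0.0988  0.0633] ytool az -5.42 tilt [-0.0045 -0.0186] q7 -0.28 w 0.25191887262517154 F [ -6.9 -35.5   9.2] gf 61.09714686870575 
 SHIFT [-0.0001 -0.      0.0033] roll -0.82
```

View pics/c2.png

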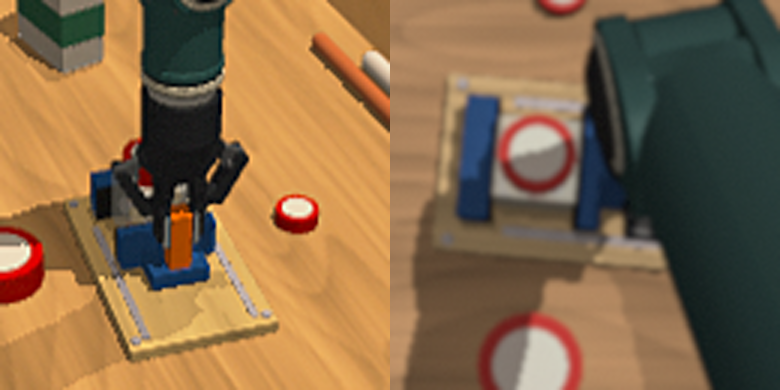

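The jar is squared between both blue jaws, and the push force rose to 35 N with no further travel, so the jaw is closed. I ease off the push, then open and rise.

>>> {"fn": "step_arm", "kwargs": {"increments": "-0.004 0 0 0 10; -0.008 0 0 0 10; -0.012 0 0 0 10; -0.014 0 0 0 10; -0.014 0 0 0 10"}}

```text
time: 6.8
eef_pos: [0.5262, -0.0987, 0.0632]
tcp_rot: [2.313, 2.124, -0.006]
ft_force: [-4.5, -3.2, 8.4]
grip_width: 0.251
grip_force: 59.7
```

```bash
python3 -c "
from h import *
go((.5261,-.099,.06),-4.6)"
```

```text
t 6.8 tcp [ 0.5262 -0.0987  0.0632] ytool az -4.9 tilt [-0.0018 -0.0034] q7 -0.26 w 0.250972124807331 F [-4.5 -3.2  8.4] gf 59.71056818962097 
 SHIFT [-0.0003 -0.0001  0.0032] roll -0.3
```

>>> {"fn": "step_arm", "kwargs": {"increments": "0 0 0 0 100; 0 0 0 0 100; 0 0 0 0 100; 0 0 0 0 100; 0 0 0 0 100"}}

```text
time: 7.3
eef_pos: [0.5272, -0.096, 0.0622]
tcp_rot: [-2.313, -2.126, -0.0]
ft_force: [0.3, -0.6, 0.3]
grip_width: 0.999
grip_force: 0.0
```

>>> {"fn": "step_arm", "kwargs": {"increments": "0 0 -0.02 0 100; 0 0 -0.05 0 100; 0 0 -0.08 0 100; 0 0 -0.11 0 100; 0 0 -0.11 0 100"}}

```text
time: 7.8
eef_pos: [0.5299, -0.0963, 0.1763]
tcp_rot: [2.309, 2.121, 0.007]
ft_force: [1.4, -0.7, 0.4]
grip_width: 1.004
grip_force: 0.0
```

```bash
python3 - <<'E'
from h import *
sd=snapshot('side'); s=snapshot('top')
f=lambda a:cv2.resize(cv2.cvtColor(a,cv2.COLOR_RGB2BGR),None,fx=3,fy=3,interpolation=cv2.INTER_CUBIC)
cv2.imwrite('pics/c3.png',np.hstack([f(sd['image'][150:280,225:355]),f(s['image'][150:280,240:370])]))
hsv=cv2.cvtColor(s['image'],cv2.COLOR_RGB2HSV)
m=cv2.inRange(hsv,(0,130,70),(5,255,255))|cv2.inRange(hsv,(172,130,70),(180,255,255))
m[:170]=0;m[240:]=0;m[:,:262]=0;m[:,325:]=0
c=max(cv2.findContours(m,cv2.RETR_EXTERNAL,cv2.CHAIN_APPROX_NONE)[0],key=cv2.contourArea)
e=cv2.fitEllipse(c); print(e,cv2.boundingRect(c)); p=onz(s,e[0],.114); print('lid',p)
u=np.array([.081,.9967]); print('expected',np.array([.5262,-.0988])+u*(.048+.033))
go((p[0],p[1],.16),-4.6)
E
```

```text
((288.3255615234375, 200.7393035888672), (24.052005767822266, 24.270198822021484), 155.244873046875) (276, 189, 26, 25)
lid [ 0.532015   -0.01596873  0.114     ]
expected [ 0.532761  -0.0180673]
t 7.9 tcp [ 0.5273 -0.0964  0.1727] ytool az -4.86 tilt [ 0.0011 -0.0006] q7 -0.17 w 0.99998942357045 F [-0.1  0.3 -0. ] gf 0.0 
 SHIFT [ 0.0805 -0.0022  0.0126] roll -0.26
```

View pics/c3.png

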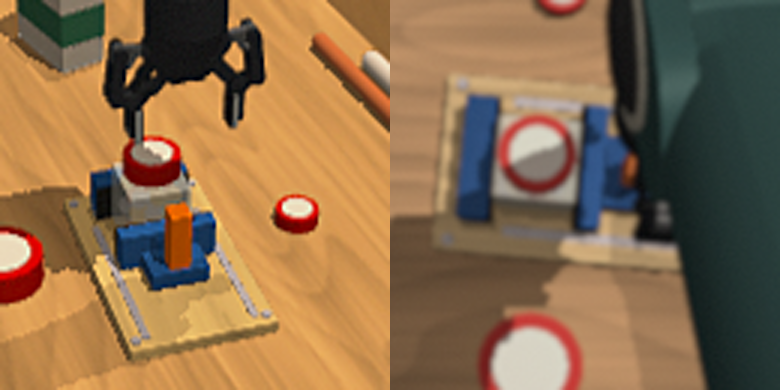

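The side panel shows the lid upright on the jar at (152,160) with the jaw staying closed. The top panel shows the jar square between both jaws, with the lid at (537,152). The lid centre agrees with jaw geometry to 2 mm, so I move over it.

>>> {"fn": "step_arm", "kwargs": {"increments": "0.025 -0.001 0 0 100; 0.05 -0.002 0 0 100; 0.07 -0.003 0.004 0 100; 0.079 -0.003 0.01 0 100; 0.079 -0.003 0.01 0 100"}}

```text
time: 8.4
eef_pos: [0.5297, -0.0161, 0.1604]
tcp_rot: [-2.309, -2.126, 0.003]
ft_force: [0.6, -0.4, -0.3]
grip_width: 0.998
grip_force: 0.0
```

>>> {"fn": "step_arm", "kwargs": {"increments": "0 0 0 0 100; 0 0 0 0 100; 0 0 0 0 100; 0 0 0 0 100; 0 0 0 0 100"}}

```text
time: 8.9
eef_pos: [0.5309, -0.0177, 0.1624]
tcp_rot: [2.314, 2.124, 0.0]
ft_force: [0.1, 0.6, -0.4]
grip_width: 1.001
grip_force: 0.0
```

```bash
python3 -c "
from h import *
go((.532,-.017,.091),-4.6)"
```

```text
t 8.9 tcp [ 0.5309 -0.0177  0.1624] ytool az -4.9 tilt [ 0.0003 -0.0002] q7 -0.33 w 1.0008163946055717 F [ 0.1  0.6 -0.4] gf 0.0 
 SHIFT [0.0008 0.001  0.0714] roll -0.3
```

>>> {"fn": "step_arm", "kwargs": {"increments": "0.001 0.001 0.02 0 100; 0.001 0.001 0.04 0 100; 0.001 0.001 0.06 0 100; 0.001 0.001 0.072 0 100; 0.001 0.001 0.072 0 100"}}

```text
time: 9.4
eef_pos: [0.5308, -0.0165, 0.0888]
tcp_rot: [-2.312, -2.124, 0.003]
ft_force: [0.4, -0.1, -0.0]
grip_width: 1.002
grip_force: 0.0
```

>>> {"fn": "step_arm", "kwargs": {"increments": "0 0 0 0 40; 0 0 0 0 40; 0 0 0 0 40; 0 0 0 0 40; 0 0 0 0 40", "squeeze": 60}}

```text
time: 9.9
eef_pos: [0.532, -0.0163, 0.0916]
tcp_rot: [2.313, 2.125, 0.0]
ft_force: [-2.1, -0.4, 4.9]
grip_width: 0.675
grip_force: 62.7
```

```bash
python3 -c "
from h import *
go((.532,-.017,.091),-4.6)
print(get_obs()['moment'])"
```

```text
t 9.9 tcp [ 0.532  -0.0163  0.0916] ytool az -4.86 tilt [ 0.0007 -0.0005] q7 -0.4 w 0.6752979965744168 F [-2.1 -0.4  4.9] gf 62.650815825909376 
 SHIFT [-0.0007  0.      0.0006] roll -0.26
[ 0.07959934  0.67334946 -0.03201464]
```

>>> {"fn": "step_arm", "kwargs": {"increments": "0 0 0 0 30; 0 0 0 -4 30; 0 0 0 -8 30; 0 0 -0.001 -14 30; 0 0 -0.001 -20 30", "squeeze": 90}}

```text
time: 10.4
eef_pos: [0.5321, -0.0158, 0.0927]
tcp_rot: [1.904, 2.498, 0.001]
ft_force: [-3.3, 1.7, 6.5]
grip_width: 0.664
grip_force: 95.2
```

```bash
python3 -c "
from h import *
go((.532,-.017,.091),-4.6)
print(get_obs()['moment'])"
```

```text
t 10.4 tcp [ 0.5321 -0.0158  0.0927] ytool az 15.39 tilt [ 0.0009 -0.0001] q7 -0.1 w 0.6635041324068778 F [-3.3  1.7  6.5] gf 95.24783123284578 
 SHIFT [-0.0012 -0.0004  0.0017] roll 19.99
[ 0.30710781  0.70885264 -0.11311082]
```

```bash
python3 - <<'E'
from h import *
sd=snapshot('side'); s=snapshot('top')
f=lambda a:cv2.resize(cv2.cvtColor(a,cv2.COLOR_RGB2BGR),None,fx=4,fy=4,interpolation=cv2.INTER_CUBIC)
cv2.imwrite('pics/c4.png',np.hstack([f(sd['image'][170:270,235:335]),f(s['image'][160:260,240:340])]))
E
```

```text
(no output)
```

View pics/c4.png

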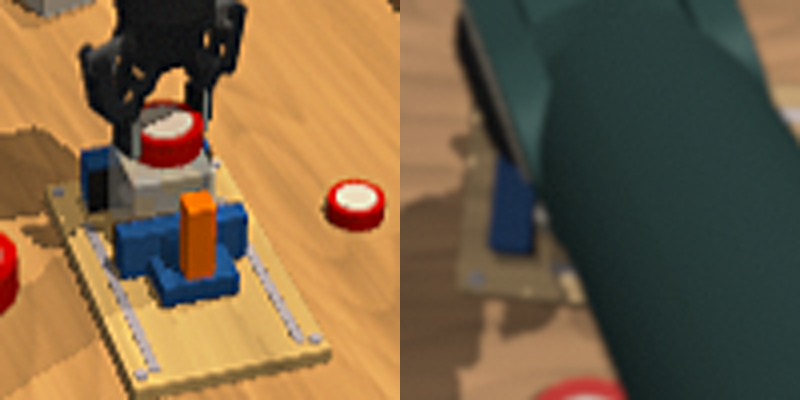

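In the side panel the jar (165,185) still sits square between the jaws and the fingers hold the lid at (170,130). The top view is blocked by the arm. I continue turning and follow the climb.

>>> {"fn": "step_arm", "kwargs": {"increments": "0 0 0 -6 30; 0 0 -0.001 -12 30; 0 0 -0.001 -18 30; 0 0 -0.002 -24 30; 0 0 -0.002 -30 30"}}

```text
time: 11.0
eef_pos: [0.5313, -0.0161, 0.0941]
tcp_rot: [-1.192, -2.906, 0.001]
ft_force: [-3.4, 0.0, 2.2]
grip_width: 0.661
grip_force: 95.0
```

>>> {"fn": "step_arm", "kwargs": {"increments": "0 0 0 -6 30; 0 0 -0.001 -12 30; 0 0 -0.001 -18 30; 0 0 -0.002 -24 30; 0 0 -0.002 -30 30"}}

```text
time: 11.5
eef_pos: [0.5309, -0.0168, 0.0956]
tcp_rot: [-0.4, -3.114, 0.002]
ft_force: [-2.9, 0.9, -2.0]
grip_width: 0.664
grip_force: 95.4
```

```bash
python3 -c "
from h import *
go((.532,-.017,.091),-4.6)
print(get_obs()['moment'])"
```

```text
t 11.5 tcp [ 0.5309 -0.0168  0.0956] ytool az 75.36 tilt [-0.0017 -0.0012] q7 0.79 w 0.6636105886133216 F [-2.9  0.9 -2. ] gf 95.41079660877585 
 SHIFT [-0.0011  0.0001  0.0046] roll 79.96
[-0.01305134  0.7126806  -0.0626355 ]
```

>>> {"fn": "step_arm", "kwargs": {"increments": "0 0 -0.001 -2 30; 0 0 -0.002 -4 30; 0 0 -0.003 -4 30; 0 0 -0.004 -4 30; 0 0 -0.004 -4 30"}}

```text
time: 12.0
eef_pos: [0.5313, -0.017, 0.0993]
tcp_rot: [-0.299, -3.126, 0.002]
ft_force: [-4.4, -2.4, -0.8]
grip_width: 0.661
grip_force: 95.6
```

>>> {"fn": "step_arm", "kwargs": {"increments": "0 0 -0.003 0 30; 0 0 -0.006 0 30; 0 0 -0.009 0 30; 0 0 -0.012 0 30; 0 0 -0.015 0 30"}}

```text
time: 12.5
eef_pos: [0.533, -0.0159, 0.1151]
tcp_rot: [0.297, 3.125, 0.001]
ft_force: [0.6, 0.1, -1.0]
grip_width: 0.666
grip_force: 95.8
```

>>> {"fn": "step_arm", "kwargs": {"increments": "0 0 -0.004 0 30; 0 0 -0.008 0 30; 0 0 -0.011 0 30; 0 0 -0.012 0 30; 0 0 -0.012 0 30"}}

```text
time: 13.0
eef_pos: [0.532, -0.0164, 0.1264]
tcp_rot: [0.297, 3.127, -0.0]
ft_force: [-0.3, -0.1, -1.2]
grip_width: 0.663
grip_force: 95.8
```

>>> {"fn": "step_arm", "kwargs": {"increments": "0 0 0 0 30; 0 0 0 0 30; 0 0 0 0 30; 0 0 0 0 30; 0 0 0 0 30"}}

```text
time: 13.5
eef_pos: [0.5319, -0.0164, 0.1262]
tcp_rot: [-0.297, -3.127, 0.0]
ft_force: [0.1, -0.3, 0.0]
grip_width: 0.664
grip_force: 95.8
```

```bash
python3 - <<'E'
from h import *
sd=snapshot('side'); s=snapshot('top')
f=lambda a:cv2.resize(cv2.cvtColor(a,cv2.COLOR_RGB2BGR),None,fx=4,fy=4,interpolation=cv2.INTER_CUBIC)
cv2.imwrite('pics/c5.png',np.hstack([f(sd['image'][170:270,235:335]),f(s['image'][160:260,240:340])]))
go((.532,-.017,.127),None)
E
```

```text
t 13.6 tcp [ 0.5319 -0.0164  0.1262] ytool az 79.14 tilt [-0.0001 -0.    ] q7 0.88 w 0.6666491132335384 F [-0.3 -0.1 -0.4] gf 95.80431170761585 
 SHIFT [-0.0002 -0.0006 -0.0008] roll 0
```

View pics/c5.png

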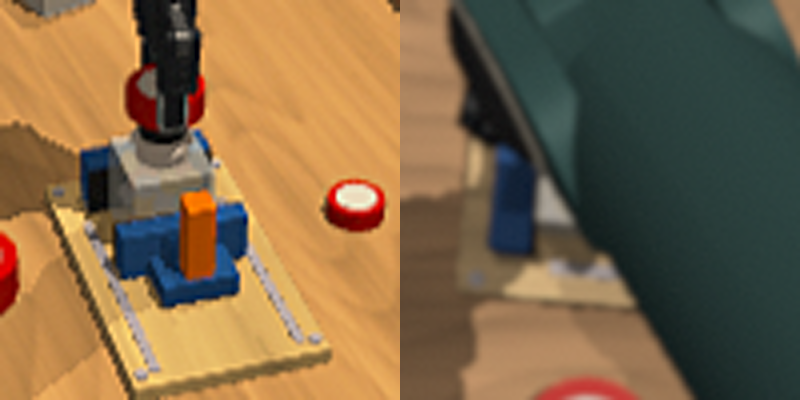

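The lid is held level above the white neck and black seal at (165,140), about 20 mm above the mouth. The jar stands square with the jaw closed, so I hand in.

```bash
python3 -c "
from bench import *
print(close_job())"
```

```text
the job is handed in; nothing more can be done
None
```

The job is handed in: the jaw is closed on the jar, and the red lid is unscrewed and held level about 20 mm above the mouth; the hand-in gave no verdict.

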